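Open the worn code lock of the workshop's lock box

ROBOT

A 7-joint arm with a two-finger parallel gripper is mounted at the origin on the work surface. World frame = base frame: x ahead of the robot, y to its left, z up, the work surface at z = 0. Lengths are in m, angles in rad, forces in N, time in s.
With the tool pointing down it reaches from about 0.4 to 0.925 m from the base axis. Payload 5.6 kg.
Tool frame: the origin (TCP) lies between the finger pads, 19 mm behind the fingertips; this is the grasp point; z points along the fingers, y is the line along which they close (so a half turn about z gives the same grasp; the last joint's range is limited). The gripper opens to 85 mm and grips with 20 to 120 N. Pads are 22 mm wide; open, the fingers measure 114 mm over their backs; the gripper's body (76 mm by 85 mm) begins 54 mm behind the grasp point. The pads swing forward as they close: fully open they stand 13 mm farther back than shut.
Start: joints at [-1.369, 0.468, -0.012, 1.603, 0.006, 1.071, -0.056], TCP at [0.158, 0.631, 0.25] pointing down, gripper open.
Joint ranges: [-2.53, 2.53], [-0.31, 2.02], [-1.57, 1.55], [0.28, 2.44], [-1.29, 4.43], [0.15, 1.84], [-2.92, 2.92]. Speed limits (rad/s): [2.57, 2.57, 3.14, 3.14, 3.14, 3.14, 3.14].

INTERFACE

Orientations are given as [roll, pitch, yaw] about the fixed x, y, z axes, in that order (R = Rz(yaw) Ry(pitch) Rx(roll)).
In Python, from workcell import env gives the robot as it stands. Calls block until the motion is done:
- env.move_to(position, orientation): joint-space move of the TCP to a pose.
- env.move_straight(position, speed=0.15, attitude=None): straight line of the TCP; attitude=None keeps the orientation; speed is the mean speed in m/s.
- env.goto_joints(angles): joint-space move.
- env.set_gripper(opening): opening from 0.0 (shut) to 1.0 (fully open); the grip force is fixed at half the most; returns when the fingers have stopped.
- env.sleep(seconds).
- env.ik(position, orientation): joint angles nearest the present ones, or None.
- env.observe(): the state.
- env.snapshot(name): name is "scene" or "side" or "wrist"; returns a dict with "image" (400x640x3 uint8, red, green, blue), "depth" (400x640 float32, m along the optical axis (not along the pixel's ray), 0 where there is no reading), "fx", "fy", "cx", "cy" (pixels), "view" (4x4, takes a point from world to camera coordinates); the wrist camera has in their place "T_tool_cam" (4x4, takes a point from camera to tool coordinates, whose origin is the TCP and whose axes are the flange's). Camera axes: x right, y down, z forward; pixel columns grow to the right and rows downward; lengths in m; the calibration is good to about 2 mm. The wrist camera is an equidistant fisheye: a pixel r from the principal point sees the ray r / f radians off the axis. A picture is of the moment at which its call begins: read the wrist's pose just before it.
A pose or a line that the arm cannot do raises env.PlanningError and nothing moves.
- env.sign_off(): hands the job in; it is judged then, once.
The state is a dict: "clock": time; "joints": joint angles; "joint_vel": joint speeds; "joint_torque": joint torques, N m; "ee_pos": TCP position; "tool_rot": TCP orientation; "force": force on the tool from outside, world axes, zero at the start; "torque": the same for the moment, N m; "grip_width": opening from 0.0 (shut) to 1.0 (fully open); "grasp_force": force on a finger pad.
Only numpy, scipy, OpenCV 4.12 (cv2) and the standard library are available. Lean on these libraries where they do the work, as an engineer would, in place of code of your own. Each camera call takes 0.05 s, during which the arm holds its last target. There are 200 camera calls.

TASK

Unlock the yellow lock box: turn the left dial to 4 and the right dial to 6 (numbers count clockwise from the red dot, 0), feeling around each number for the spot where the worn dial catches, and don't force it past that. Then slide the red latch knob to the left until the latch is fully open, without forcing it, leave the dials at their numbers, let go, and leave the other things on the bench and the tape on the lid where they are.

Things in the scene. Friction and masses are not known exactly. Their poses are not given: they have to be found in the camera images.
- lockbox: yellow steel lock box with grey lid, bolted to the bench, 246 x 346 x 90 mm high; origin: centre of its underside, x to its far side, y to its left. On the lid (90 mm up), in mm: dials at (-35, +80) and (-35, -80); latch bolt along y at x = 65, in three staples 21 high, 32 wide in x, 16 long at y = -125, -55, +105. Its hidden pawls break at 20 N: 0.4 Nm on a dial, 20 N on the latch
- scale_left: fixed round black scale plate under the left dial, 88 mm across, 4 mm thick; origin: centre of its underside, on the lid and the dial's axis. Ten dots are the numbers, clockwise: big red dot at its -x side (towards the box's front) is 0, the big yellow one across from it is 5, small white ones the rest
- dial_left (a joint): left dial: clockwise angle (from above) of its pointer from 0; 0.628 rad per number, range 0 to 5.655 (stops at 0 and 9). Stays where left, turns with 0.05 Nm. Number 4 reads 2.513, but the lock is worn: the catch lies up to 0.26 rad either side, unseen, random. There a spring pawl drops in and holds the dial both ways (+-2 degrees play); felt as a torque rise. Caught, it stays caught
- dial_left_grip (a point): on the left dial's vertical axis, 34 mm above the lid: TCP height to grip. Dial: steel skirt 60 mm across, top 12 mm above the lid; on it an upright dark grip bar 48 long, 14 wide, 29 mm high (top 41 mm above the lid), white pointer line on top. Frame turns with the dial: x axis along the bar, -x is where the pointer points. Grip the bar across its 14 mm, from above
- scale_right: fixed round black scale plate under the right dial, 88 mm across, 4 mm thick; origin: centre of its underside, on the lid and the dial's axis. Ten dots are the numbers, clockwise: big red dot at its -x side (towards the box's front) is 0, the big yellow one across from it is 5, small white ones the rest
- dial_right (a joint): right dial: clockwise angle (from above) of its pointer from 0; 0.628 rad per number, range 0 to 5.655 (stops at 0 and 9). Stays where left, turns with 0.05 Nm. Number 6 reads 3.770, but the lock is worn: the catch lies up to 0.26 rad either side, unseen, random. There a spring pawl drops in and holds the dial both ways (+-2 degrees play); felt as a torque rise. Caught, it stays caught
- dial_right_grip (a point): on the right dial's vertical axis, 34 mm above the lid: TCP height to grip. Dial: steel skirt 60 mm across, top 12 mm above the lid; on it an upright dark grip bar 48 long, 14 wide, 29 mm high (top 41 mm above the lid), white pointer line on top. Frame turns with the dial: x axis along the bar, -x is where the pointer points. Grip the bar across its 14 mm, from above
- latch_rail: thin fixed steel strip on the lid under the latch bolt, 20 x 250 x 1 mm; origin: centre of its underside; its y axis is the way the bolt slides open
- latch (a joint): slide of the latch bolt: 0 = locked (shot into the right-hand staple), 0.040 m = fully open (end stop), growing to the box's left (+y). Takes about 3 N, stays where left. After 2.5 mm of play it is blocked until both dials are caught
- latch_knob (a point): middle of the latch's red knob, on its axis, 36 mm above the lid: 22 mm across, from 26 to 46 mm above the lid, on a 16 mm stem standing on the bolt (16 mm wide, 190 long, top 14 mm above the lid, moves along). Right (-y) of the knob nothing is taller than 22 mm above the lid, so it can be pushed from there
- tape: bystander: blue tape roll lying on the lid in front, between the dials, 56 mm across, 20 mm high; origin at its underside's centre (or mid length)
- spray: bystander: plain grey spray can, 60 mm across, 170 mm high, standing; origin at its underside's centre (or mid length)
- jar: bystander: amber jar of screws, 68 mm across, 80 mm high, standing; origin at its underside's centre (or mid length)
- screwdriver: bystander: screwdriver with red handle, lying; origin at its underside's centre (or mid length)
- hammer: bystander: hammer with wooden handle, lying; origin at its underside's centre (or mid length)
- wrench: bystander: steel wrench, lying; origin at its underside's centre (or mid length)
- battery: bystander: black and blue drill battery, 75 x 70 x 60 mm; origin at its underside's centre (or mid length)

How it is judged:
By the outcome, as a careful person would: the job done as asked, in the order asked, and still so for the second after the job is handed in, with the robot touching nothing.
It also fails if it takes over 72 s, if anything falls off the work surface, if the arm or the gripper's body presses on something with over 40 N, if the wrist force passes 120 N, or if a joint passes its speed limit or range.

## Working session

There is one attempt and no reset: what is moved stays moved. The work goes in short steps, each a Python script; the robot and the scene stay as the last script left them, time stands still between calls to the robot, and variables do not carry over. Pictures are saved under pics/ and viewed, at most 10 in all, crops included, and the job is handed in when it is done.

```bash
mkdir -p pics; ls; python3 - <<'E'
from workcell import env
import cv2,numpy as np
o=env.observe();print({k:np.round(v,3) for k,v in o.items()})
for n in("scene","side"):
    s=env.snapshot(n);cv2.imwrite(f"pics/{n}0.png",s["image"][:,:,::-1]);np.savez(f"{n}0.npz",**s)
    print(n,s["fx"],s["fy"],s["cx"],s["cy"],np.round(s["view"],3).tolist())
E
```

```text
pics
{'clock': np.float64(0.0), 'joints': array([-1.369,  0.468, -0.012,  1.604,  0.006,  1.071, -0.056]), 'joint_vel': array([ 0.001,  0.   ,  0.001, -0.001,  0.001, -0.001, -0.001]), 'joint_torque': array([ 1.0000e-03, -5.3238e+01,  2.2000e-02, -2.5131e+01,  1.1000e-02,
        8.0000e-03,  0.0000e+00]), 'ee_pos': array([0.157, 0.63 , 0.249]), 'tool_rot': array([-3.14 ,  0.   ,  2.897]), 'force': array([ 0.941,  0.299, -0.422]), 'torque': array([ 0.023,  0.046, -0.038]), 'grasp_force': np.float64(0.0), 'grip_width': np.float64(1.001)}
scene 420.76145920786274 420.76145920786274 316.64529093499226 205.16535287409747 [[-0.687, 0.727, 0.008, 0.368], [0.462, 0.444, -0.768, -0.118], [-0.561, -0.524, -0.641, 1.512], [0.0, 0.0, 0.0, 1.0]]
side 396.8766736397354 396.8766736397354 322.25017856487 194.0911036952469 [[0.872, -0.489, -0.01, -0.441], [-0.254, -0.437, -0.863, 0.193], [0.417, 0.755, -0.506, 1.139], [0.0, 0.0, 0.0, 1.0]]
```

View pics/scene0.png

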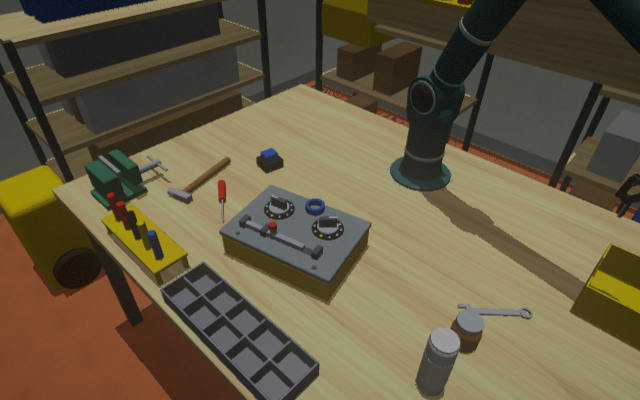

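View pics/side0.png

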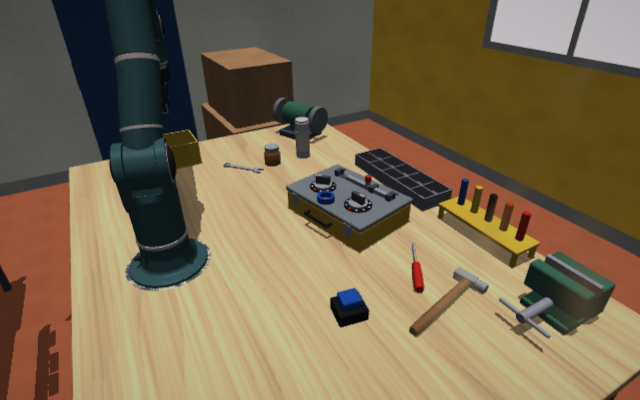

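The scene view shows the box near (295,235), with the left dial at (327,228), the right dial at (279,208), the red knob at (272,226) and the tape at (315,206). The side view shows the same dials at (323,184) and (358,204). I'll get a rough fix from these, then take a wrist view.

```bash
cat > h.py <<'E'
import numpy as np,cv2
from workcell import env
from scipy.spatial.transform import Rotation as R
def ray(s,u,v):
    V=s["view"];d=np.array([(u-s["cx"])/s["fx"],(v-s["cy"])/s["fy"],1.])
    return -V[:3,:3].T@V[:3,3], V[:3,:3].T@d
def wray(s,T,u,v):
    p=np.array([u-s["cx"],v-s["cy"]])/s["fx"];r=np.hypot(*p)
    d=np.r_[p/max(r,1e-9)*np.sin(r),np.cos(r)];M=T@s["T_tool_cam"]
    return M[:3,3],M[:3,:3]@d
def onz(o_d,z):
    o,d=o_d;return o+d*(z-o[2])/d[2]
def pose():
    o=env.observe();T=np.eye(4);T[:3,:3]=R.from_euler("xyz",o["tool_rot"]).as_matrix();T[:3,3]=o["ee_pos"];return T
E
python3 - <<'E'
from h import *
s=dict(np.load("scene0.npz"));t=dict(np.load("side0.npz"))
for n,a,b,z in(("L",(327,228),(358-35,184),.12),("R",(279,208),(358,204),.12),("knob",(272,226),(368,179),.126),("tape",(315,206),(326,198),.1)):
    print(n,onz(ray(s,*a),z).round(3),onz(ray(t,*b),z).round(3))
w=env.snapshot("wrist");print(w["fx"],w["cx"],w["cy"],np.round(w["T_tool_cam"],3))
for yaw in (0,1.57,3.14,-1.57): print(yaw,env.ik([.6,0,.4],[3.1416,0,yaw]))
E
```

```text
L [0.543 0.043 0.12 ] [ 0.502 -0.014  0.12 ]
R [ 0.575 -0.108  0.12 ] [ 0.532 -0.172  0.12 ]
knob [ 0.642 -0.062  0.126] [ 0.64  -0.068  0.126]
tape [ 0.482 -0.058  0.1  ] [ 0.483 -0.066  0.1  ]
309.70691628693146 319.969836659146 201.1129275767381 [[-0.    -0.95  -0.311  0.081]
 [ 1.    -0.    -0.001 -0.   ]
 [ 0.001 -0.311  0.95  -0.124]
 [ 0.     0.     0.     1.   ]]
0 [-0.76331238  0.35287149  0.94625388  1.58378198 -0.29112288  1.35487819
 -1.35420026]
1.57 [-0.62100526  0.30767033  0.73506469  1.57611753 -0.21021866  1.33902348
  0.1383777 ]
3.14 [-0.56704695  0.29678688  0.66032948  1.57298852 -0.18551654  1.33556287
  1.68466954]
-1.57 [-0.96053638  0.54116949  1.35966141  1.59266044 -0.53262029  1.44377839
 -2.70104642]
```

The rough fix puts the box around (0.57, -0.05). The wrist camera will give a precise one.

```bash
python3 - <<'E'
from h import *
# box centre ~; camera sits 8cm along tool +x, tilted; yaw pi -> camera towards robot looking ahead
env.move_to([.56,-.05,.36],[np.pi,0,np.pi])
env.sleep(.3)
T=pose();w=env.snapshot("wrist");np.savez("w1.npz",T=T,**w);cv2.imwrite("pics/w1.png",w["image"][:,:,::-1])
print(T.round(3),env.observe()["clock"],env.observe()["joints"].round(2))
E
```

```text
[[-1.   -0.   -0.    0.56]
 [-0.    1.   -0.   -0.05]
 [ 0.   -0.   -1.    0.36]
 [ 0.    0.    0.    1.  ]] 3.3083 [-0.6   0.26  0.76  1.73 -0.19  1.23  1.79]
```

View pics/w1.png

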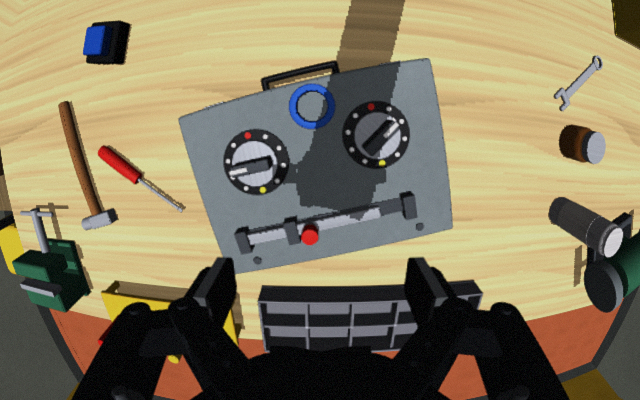

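The wrist view has the left dial at (376,135) with its red dot at (371,107) and yellow at (382,162). The right dial is at (256,161), red at (248,136), yellow at (263,190). The knob is at (310,234). Next I'll measure these and zoom in on the dials.

```bash
python3 - <<'E'
from h import *
w=dict(np.load("w1.npz"));T=w["T"];im=w["image"];hsv=cv2.cvtColor(im,cv2.COLOR_RGB2HSV)
def blobs(m,lo=4,hi=2000):
    n,l,st,c=cv2.connectedComponentsWithStats(m.astype(np.uint8));return [(c[i],st[i,4]) for i in range(1,n) if lo<=st[i,4]<=hi]
H,S,V=[hsv[...,i].astype(int) for i in range(3)]
roi=np.zeros(H.shape,bool);roi[60:260,190:450]=1
red=((H<8)|(H>172))&(S>150)&(V>80)&roi;yel=(H>20)&(H<35)&(S>150)&(V>80)&roi
for n,m in(("red",red),("yel",yel)):
    for c,a in blobs(m):print(n,c.round(1),a,onz(wray(w,T,*c),.136 if n=="red" and a>120 else .094).round(4))
for c,a in blobs((H>100)&(H<125)&(S>120)&roi,100):print("tape",c.round(1),a,onz(wray(w,T,*c),.11).round(4))
a=cv2.resize(im[100:175,340:412],None,fx=5,fy=5,interpolation=2);b=cv2.resize(im[125:200,220:292],None,fx=5,fy=5,interpolation=2)
cv2.imwrite("pics/dials.png",np.hstack([a,b])[:,:,::-1])
E
```

```text
red [370.6 106.3] 32 [0.4825 0.0135 0.094 ]
red [247.3 135. ] 40 [ 0.5183 -0.1429  0.094 ]
red [309.2 236.5] 213 [ 0.6396 -0.0632  0.136 ]
yel [381.5 162.5] 34 [0.5546 0.0299 0.094 ]
yel [262.5 189.4] 34 [ 0.5909 -0.1261  0.094 ]
tape [311.3 106. ] 914 [ 0.483  -0.0602  0.11  ]
```

View pics/dials.png

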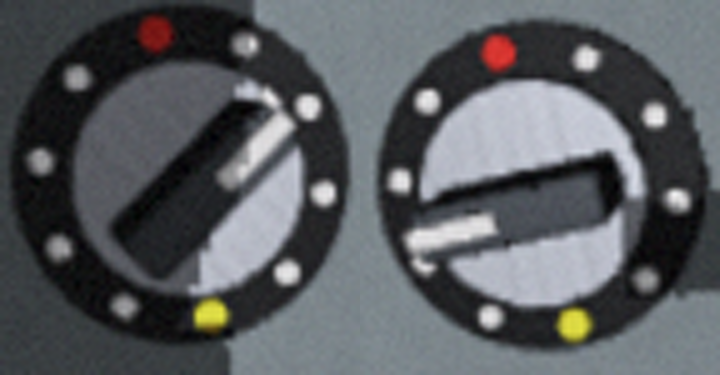

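The dial centres come out at L (.519,.022) and R (.555,-.135), 160 mm apart as given, with the box yaw about 0.225. The left pointer sits near 1.5 and the right near 7.5. I'll grip the left dial now.

```bash
cat >> h.py <<'E'
YAW=.2255;C={"L":np.array([.5186,.0217]),"R":np.array([.5546,-.1345])}
def rep(t=""):
    o=env.observe();print(t,"t%.2f"%o["clock"],"F",o["force"].round(1),"M",o["torque"].round(3),"j7 %.3f"%o["joint_torque"][6],"yaw %.4f"%o["tool_rot"][2],o["ee_pos"].round(4),"g %.3f %.1f"%(o["grip_width"],o["grasp_force"]));return o
def grab(k,yaw):
    p=C[k];env.set_gripper(.5) if env.observe()["grip_width"]>.6 else None
    env.move_to([*p,.19],[np.pi,0,yaw]);rep("above")
    env.move_straight([*p,.124],.1);rep("down");env.set_gripper(0);rep("grip")
E
python3 - <<'E'
from h import *
w=dict(np.load("w1.npz"));T=w["T"]
P=lambda u,v:onz(wray(w,T,u,v),.131)[:2]
for k,a,b,o in(("L",(222,183),(288,120),(340,100)),("R",(137,222),(48,240),(220,125))):
    pa,pb=[P(o[0]+q[0]/5,o[1]+q[1]/5) for q in(a,b)];d=pb-pa;y=np.arctan2(d[1],d[0])
    th=(YAW+np.pi-y)%(2*np.pi);print(k,th,"yaw",y,np.hypot(*d),"tip from centre",np.hypot(*(pb-C[k])),"cross",np.cross(d/np.hypot(*d),C[k]-pa))
    if k=="L":yl=y
env.sleep(.2)
rep();grab("L",yl%np.pi)
E
```

```text
L 1.0085773600081227 yaw 2.3585152935816702 0.021554154628257983 tip from centre 0.024851318864437838 cross 0.000736732887758797
R 4.760847579579581 yaw -1.3937549259897875 0.022904963564749223 tip from centre 0.02455961587549244 cross -0.0007564350948817846
 t3.51 F [ 0.3 -0.6  0.3] M [-0.044 -0.013  0.   ] j7 -0.000 yaw 3.1416 [ 0.56 -0.05  0.36] g 1.001 0.0
above t4.78 F [-0.4 -0.   1.8] M [-0.01  -0.019  0.01 ] j7 -0.034 yaw 2.3601 [0.5197 0.0214 0.1909] g 0.499 0.0
down t5.59 F [0.  0.1 0.1] M [ 0.021 -0.    -0.033] j7 0.005 yaw 2.3583 [0.5191 0.0215 0.1244] g 0.500 0.0
grip t5.96 F [-1.1  0.4  5.4] M [ 0.016  0.146 -0.038] j7 0.013 yaw 2.3587 [0.5192 0.0219 0.1247] g 0.150 60.4<stdin>:6: DeprecationWarning: Arrays of 2-dimensional vectors are deprecated. Use arrays of 3-dimensional vectors instead. (deprecated in NumPy 2.0)
```

```bash
python3 - <<'E'
from h import *
y0=2.3585
for y in np.linspace(y0,YAW+np.pi-2.17,7)[1:]:
    env.move_to([*C["L"],.124],[np.pi,0,y]);rep("th %.3f"%(YAW+np.pi-y))
for i in range(3):env.sleep(.05);rep()
E
```

```text
th 1.202 t6.23 F [-0.6  0.9  6.4] M [ 0.067  0.175 -0.093] j7 -0.052 yaw 2.1644 [0.5192 0.0219 0.1247] g 0.149 60.6
th 1.396 t6.51 F [-1.   0.6  6.5] M [ 0.096  0.112 -0.085] j7 -0.078 yaw 1.9710 [0.5193 0.0219 0.1247] g 0.154 60.6
th 1.589 t6.78 F [-1.   0.4  7. ] M [ 0.092  0.121 -0.114] j7 -0.041 yaw 1.7773 [0.5193 0.0219 0.1247] g 0.151 60.7
th 1.783 t7.06 F [-0.4  0.1  7.1] M [ 0.032  0.21  -0.065] j7 -0.061 yaw 1.5839 [0.5193 0.0219 0.1248] g 0.154 60.6
th 1.976 t7.33 F [-0.4  0.6  7.1] M [ 0.053  0.181 -0.076] j7 -0.066 yaw 1.3903 [0.5194 0.0219 0.1247] g 0.152 60.8
th 2.170 t7.61 F [-0.2 -0.1  7.3] M [ 0.059  0.137 -0.097] j7 -0.044 yaw 1.1967 [0.5194 0.0219 0.1248] g 0.149 60.8
 t7.66 F [0.7 0.2 6.7] M [ 0.07   0.11  -0.069] j7 0.072 yaw 1.1971 [0.5194 0.0219 0.1248] g 0.152 60.8
 t7.71 F [-0.1  0.8  5.8] M [ 0.052  0.127 -0.068] j7 0.095 yaw 1.1972 [0.5194 0.0219 0.1247] g 0.151 60.8
 t7.76 F [-1.1  1.2  6.6] M [ 0.105  0.118 -0.112] j7 0.097 yaw 1.1971 [0.5194 0.0219 0.1248] g 0.151 60.7
```

```bash
cat >> h.py <<'E'
def feel(k,th0,th1,off,thr=.17,step=.01):
    """turn from th0 to th1 (dial angles), yaw = off - th; stop on torque rise"""
    s=np.sign(th1-th0);log=[]
    for th in np.arange(th0,th1,s*step):
        env.move_to([*C[k],.124],[np.pi,0,off-th])
        m=[]
        for _ in range(3):env.sleep(.02);m.append(env.observe()["torque"][2])
        log.append((round(float(th),3),round(float(np.mean(m)),3)))
        if abs(np.mean(m))>thr: break
    else: print("no catch")
    print(log[-14:],min(log,key=lambda a:a[1]),max(log,key=lambda a:a[1]));rep("felt");return th
E
python3 - <<'E'
from h import *
feel("L",2.175,2.513+.33,YAW+np.pi)
E
```

```text
[(2.545, -0.03), (2.555, -0.022), (2.565, -0.016), (2.575, -0.008), (2.585, 0.007), (2.595, -0.015), (2.605, -0.03), (2.615, -0.033), (2.625, -0.044), (2.635, -0.03), (2.645, -0.086), (2.655, -0.061), (2.665, -0.156), (2.675, -0.178)] (2.675, -0.178) (2.205, 0.046)
felt t23.06 F [-0.1  0.8  6.7] M [ 0.011  0.123 -0.178] j7 0.166 yaw 0.6919 [0.5194 0.0218 0.1248] g 0.154 60.5
```

```bash
python3 - <<'E'
from h import *
def at(th):
    env.move_to([*C["L"],.124],[np.pi,0,YAW+np.pi-th]);m=[]
    for _ in range(3):env.sleep(.02);m.append(env.observe()["torque"][2])
    o=env.observe();print(th,np.mean(m).round(3),"yaw-th %.4f"%(YAW+np.pi-o["tool_rot"][2]),"%.2f"%o["clock"]);return abs(np.mean(m))
for th in(2.68,2.685,2.69):
    if at(th)>.24:break
for th in(2.65,2.62,2.60,2.59,2.58):
    if at(th)>.16:break
E
```

```text
2.68 -0.14 yaw-th 2.6801 23.36
2.685 -0.091 yaw-th 2.6849 23.66
2.69 -0.049 yaw-th 2.6898 23.96
2.65 -0.337 yaw-th 2.6508 24.26
```

```bash
python3 - <<'E'
from h import *
def at(th):
    env.move_to([*C["L"],.124],[np.pi,0,YAW+np.pi-th]);m=[]
    for _ in range(3):env.sleep(.02);m.append(env.observe()["torque"][2])
    o=env.observe();print(th,np.mean(m).round(3),"th %.4f"%(YAW+np.pi-o["tool_rot"][2]),"%.2f"%o["clock"]);return np.mean(m)
for th in(2.67,2.69,2.70,2.71,2.72,2.73,2.74):
    if abs(at(th))>.15 and th>2.68:break
E
```

```text
2.67 -0.192 th 2.6703 24.56
2.69 -0.027 th 2.6898 24.86
2.7 -0.009 th 2.6999 25.16
2.71 -0.047 th 2.7096 25.46
2.72 -0.049 th 2.7197 25.76
2.73 -0.031 th 2.7298 26.06
2.74 -0.04 th 2.7398 26.36
```

```bash
python3 - <<'E'
from h import *
def at(th):
    env.move_to([*C["L"],.124],[np.pi,0,YAW+np.pi-th]);m=[]
    for _ in range(3):env.sleep(.02);m.append(env.observe()["torque"][2])
    o=env.observe();print(th,np.mean(m).round(3),"th %.4f"%(YAW+np.pi-o["tool_rot"][2]),"%.2f"%o["clock"]);return np.mean(m)
for th in(2.75,2.76,2.77,2.78):
    if abs(at(th))>.12:break
E
```

```text
2.75 -0.007 th 2.7497 26.66
2.76 -0.031 th 2.7597 26.96
2.77 0.005 th 2.7697 27.26
2.78 0.068 th 2.7795 27.56
```

```bash
python3 - <<'E'
from h import *
def at(th):
    env.move_to([*C["L"],.124],[np.pi,0,YAW+np.pi-th]);m=[]
    for _ in range(3):env.sleep(.02);m.append(env.observe()["torque"][2])
    o=env.observe();print(th,np.mean(m).round(3),"th %.4f"%(YAW+np.pi-o["tool_rot"][2]),"%.2f"%o["clock"]);return np.mean(m)
if at(2.79)<.13:at(2.80)
at(2.735)
env.set_gripper(.4);p=C["L"];env.move_straight([*p,.19],.15);rep()
grab("R",np.pi-1.3938);
off=YAW+2*np.pi  # th=4.761 -> yaw off-th
y0=np.pi-1.3938
for th in np.linspace(4.761,4.11,4)[1:]:
    env.move_to([*C["R"],.124],[np.pi,0,y0+4.761-th]);rep("th %.3f"%th)
E
```

```text
2.79 0.154 th 2.7892 27.86
2.735 0.014 th 2.7345 28.16
 t29.09 F [-0.2  0.3  0.2] M [-0.018  0.011 -0.012] j7 -0.010 yaw 0.6326 [0.5182 0.0221 0.1895] g 0.400 0.0
above t30.18 F [ 0.5 -0.3 -0.9] M [-0.032 -0.034 -0.013] j7 0.018 yaw 1.7471 [ 0.5542 -0.1338  0.1892] g 0.399 0.0
down t30.98 F [ 0.2 -0.5  0.5] M [ 0.041 -0.028  0.031] j7 0.003 yaw 1.7476 [ 0.5549 -0.1348  0.1243] g 0.398 0.0
grip t31.29 F [-0.   0.3  4.5] M [ 0.022  0.016 -0.01 ] j7 0.056 yaw 1.7477 [ 0.5553 -0.1346  0.1249] g 0.152 59.6
th 4.544 t31.58 F [0.6 0.7 6.7] M [ 0.08  -0.025  0.074] j7 0.101 yaw 1.9606 [ 0.5554 -0.1346  0.1248] g 0.154 60.2
th 4.327 t31.88 F [0.4 0.8 7.5] M [ 0.158 -0.054  0.066] j7 0.063 yaw 2.1747 [ 0.5555 -0.1346  0.1248] g 0.153 60.4
th 4.110 t32.17 F [0.7 0.4 8.1] M [ 0.135 -0.003  0.035] j7 0.073 yaw 2.3906 [ 0.5555 -0.1345  0.1248] g 0.153 60.4
```

The left dial is held both ways, at about 2.69 and 2.78, so it is caught. Next I'll feel for the right catch.

```bash
python3 - <<'E'
from h import *
feel("R",4.095,3.44,YAW+2*np.pi,thr=.13,step=.015)
E
```

```text
[(4.05, 0.038), (4.035, 0.028), (4.02, 0.081), (4.005, 0.069), (3.99, 0.023), (3.975, 0.039), (3.96, 0.035), (3.945, 0.025), (3.93, 0.004), (3.915, 0.046), (3.9, 0.099), (3.885, 0.089), (3.87, 0.104), (3.855, 0.17)] (4.095, -0.045) (3.855, 0.17)
felt t37.27 F [1.3 1.3 8.7] M [ 0.27  -0.137  0.184] j7 -0.165 yaw 2.6457 [ 0.5556 -0.1344  0.1248] g 0.154 60.6
```

```bash
python3 - <<'E'
from h import *
def at(th):
    env.move_to([*C["R"],.124],[np.pi,0,YAW+2*np.pi-th]);m=[]
    for _ in range(3):env.sleep(.02);m.append(env.observe()["torque"][2])
    o=env.observe();print(th,np.mean(m).round(3),"%.2f"%o["clock"]);return np.mean(m)
for th in np.arange(3.845,3.70,-.01):
    m=at(th)
    if m<-.12 or m>.26:break
E
```

```text
3.845 0.103 37.57
3.8350000000000004 0.079 37.87
3.8250000000000006 0.041 38.17
3.815000000000001 -0.026 38.47
3.805000000000001 0.026 38.77
3.7950000000000013 0.028 39.07
3.7850000000000015 0.019 39.37
3.7750000000000017 0.036 39.67
3.765000000000002 0.014 39.97
3.755000000000002 0.002 40.27
3.7450000000000023 -0.044 40.57
3.7350000000000025 -0.133 40.87
```

```bash
python3 - <<'E'
from h import *
def at(th):
    env.move_to([*C["R"],.124],[np.pi,0,YAW+2*np.pi-th]);m=[]
    for _ in range(3):env.sleep(.02);m.append(env.observe()["torque"][2])
    o=env.observe();print(th,np.mean(m).round(3),"%.2f"%o["clock"]);return np.mean(m)
at(3.79)
for th in(3.845,3.855,3.865):
    if at(th)>.13:break
at(3.787)
env.set_gripper(.4);env.move_straight([*C["R"],.20],.2)
ex=np.array([np.cos(YAW),np.sin(YAW)]);ey=np.array([-ex[1],ex[0]])
B=(C["L"]+C["R"])/2+.035*ex;k=np.array([.6396,-.0632])-B;print(k@ex,k@ey,env.observe()["clock"])
env.set_gripper(0)
p=B+.065*ex+(k@ey-.032)*ey
env.move_to([*p,.20],[np.pi,0,YAW+np.pi/2]);env.move_straight([*p,.137],.12);o=rep("start")
f0=np.mean([(env.sleep(.02),env.observe()["force"][:2]@ey)[1] for _ in range(4)]);print("f0",f0)
for i in range(1,25):
    env.move_straight([*(p+.001*i*ey),.137],.03)
    o=env.observe();f=o["force"][:2]@ey-f0;print(i,round(f,1),round(o["clock"],2))
    if f<-8 or (f<-2 and i>=18):break
E
```

```text
3.79 -0.051 41.17
3.845 0.034 41.47
3.855 0.123 41.77
3.865 0.22 42.07
3.787 0.042 42.37
0.06387185312777485 -0.029657994859391933 43.2417
start t45.19 F [ 0.7 -0.1  0.3] M [-0.04  -0.003  0.011] j7 0.005 yaw 1.7960 [ 0.6481 -0.0946  0.1374] g -0.001 0.0
f0 -0.423241696460144
1 -0.3 45.51
2 0.5 45.76
3 0.8 46.01
4 0.3 46.26
5 0.7 46.51
6 0.2 46.76
7 0.5 47.01
8 2.1 47.26
9 0.2 47.51
10 0.4 47.76
11 -1.8 48.01
12 -1.6 48.26
13 -2.5 48.51
14 -2.1 48.76
15 -1.5 49.01
16 -1.5 49.26
17 -1.6 49.51
18 -0.3 49.76
19 -1.5 50.01
20 -1.2 50.26
21 -3.2 50.51
```

Contact came at 11 mm, and the latch has since slid 10 mm freely, well past its 2.5 mm of play. I'll keep pushing to the stop.

```bash
python3 - <<'E'
from h import *
ex=np.array([np.cos(YAW),np.sin(YAW)]);ey=np.array([-ex[1],ex[0]])
B=(C["L"]+C["R"])/2+.035*ex;k=np.array([.6396,-.0632])-B
p=B+.065*ex+(k@ey-.032)*ey
for i in [24,27,30,33,36,39,42,45,46.5]+list(np.arange(47,54,.5)):
    env.move_straight([*(p+.001*i*ey),.137],.03)
    f=np.mean([(env.sleep(.02),env.observe()["force"][:2]@ey)[1] for _ in range(2)])+.42;print(i,round(f,1),end="; ")
    if f<-7:break
rep("end")
env.move_straight([*(p+.001*(i-8)*ey),.137],.1);env.move_straight([*(p+.001*(i-8)*ey),.22],.25)
q=B-.02*ex
env.move_to([*(q),.33],[np.pi,0,np.pi])
T=pose();w=env.snapshot("wrist");np.savez("w2.npz",T=T,**w);im=w["image"]
cv2.imwrite("pics/w2.png",cv2.resize(im[40:280,160:480],None,fx=2.4,fy=2.4)[:,:,::-1]);rep()
h=cv2.cvtColor(im,cv2.COLOR_RGB2HSV);m=((h[...,0]<8)|(h[...,0]>172))&(h[...,1]>150)&(h[...,2]>80);m[:, :200]=0;m[:,460:]=0
n,l,st,c=cv2.connectedComponentsWithStats(m.astype(np.uint8))
for j in range(1,n):
    if 120<st[j,4]<900:
        v=onz(wray(w,T,*c[j]),.136)[:2]-B;print(c[j],st[j,4],(v-k)@ey,v@ex)
E
```

```text
24 -0.8; 27 0.2; 30 -0.1; 33 -0.9; 36 -1.2; 39 0.5; 42 -0.3; 45 -1.2; 46.5 -1.4; 47.0 -2.1; 47.5 -2.2; 48.0 -2.6; 48.5 -1.3; 49.0 -1.1; 49.5 -1.9; 50.0 -2.3; 50.5 -3.5; 51.0 -6.4; 51.5 -5.8; 52.0 -7.5; end t56.17 F [ 2.3 -8.4 -2.2] M [-1.572 -0.529 -0.049] j7 0.013 yaw 1.7950 [ 0.6366 -0.0453  0.1371] g 0.000 3.8
 t57.98 F [-0.4  0.2  0.4] M [ 0.028 -0.034 -0.004] j7 -0.002 yaw 3.1408 [ 0.551  -0.0527  0.3289] g 0.003 0.0
[344.78448276 248.125     ] 232 0.039780817807630674 0.06379791631252717
```

View pics/w2.png

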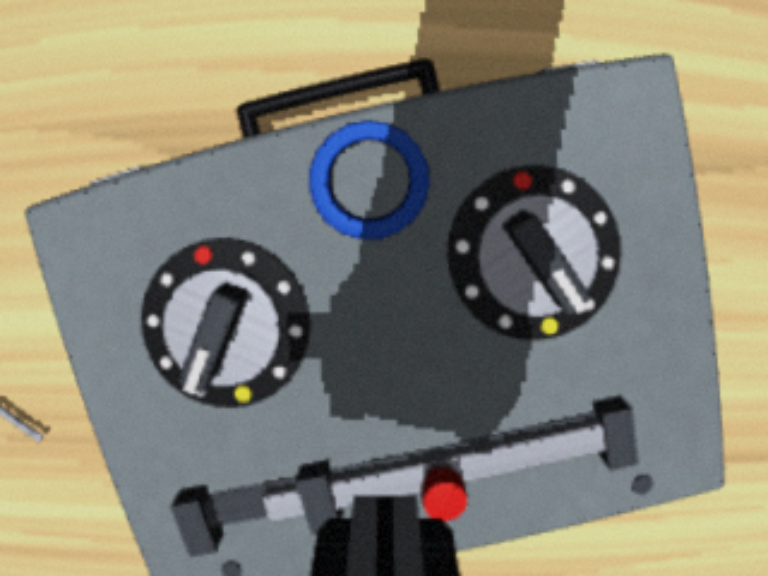

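The final view shows the left pointer near 4 at (575,305) and the right near 6 at (195,385). The knob at (445,497) has slid 39.8 mm, to the end stop, and the tape hasn't moved. The gripper is clear of everything.

```bash
python3 -c "
from workcell import env
print(env.sign_off())"
```

```text
the job is handed in; nothing more can be done
None
```

The lock box is unlocked and handed in at about 58 s: both dials are caught at their worn spots (left about 2.73 rad, right about 3.79 rad), the latch is fully open (about 40 mm), and the tape is still in place.

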